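Hang the plate-lifting clamp on the drop-latch hook

TASK

Put the yellow plate-lifting clamp away on the rigging stand: slide its eye on to the peg so that it lifts the red keeper, and press it in against the spring buffer until the keeper drops behind the eye. Then tug the clamp back against the keeper with about 15 N to prove that it holds, and leave it hanging there. Never press or pull harder than about 25 N, and leave the other things on the bench alone.

Things in the scene. Friction and masses are not known exactly. Their poses are not given: they have to be found in the camera images.
- hook_stand: Grey rigging stand, bolted down. Origin: on the bench under the centre of its 40 mm square post; z up, x points away from the robot's side, into the hook. Foot plate 12 mm thick, x -130 to +50 mm, 130 mm wide. Nothing on it is higher than 239 mm. It is rigid; press or pull on it with 25 N at most (judged as 40 N summed over all contacts of the clamp with the hook).
- peg_line (a point): Point fixed on the stand at x -130, y 0, z 195 mm, on the axis of the level steel peg (16 mm diameter, round nose pointing to the stand's -x). The hook slides in its socket and is locked by a star screw. Its reach was set by hand and is NOT reported: the nose lies 0 to 30 mm from this point towards the post; find it by feel or by eye.
- keeper (a joint): Red flap, 19 mm wide, under a 24 mm wide arm over the peg. 0 = down, grows as lifted, to 0.75 rad. From the nose its pivot lies 12 mm in, 34 mm above the peg's axis (arm top 44, ears' underside 29 mm); its free end 30 mm in, 11 mm up. An eye sliding in lifts it (under 1 N); it drops once the eye's outer face is some 6 to 14 mm past that end.
- buffer (a joint): Brass sleeve round the peg, 30 mm diameter, sprung; face 36.5 mm in from the nose when free; grey housing (37 mm across) from 60 mm in. Value: travel in m, 0 = free, 0.018 = solid. It pushes back with 2 N plus 0.7 N per mm (8 to 13 N when the keeper drops, 14.6 N when nearly solid); with the eye held by the keeper it stays in about 3 mm.
- plate_clamp: Yellow plate-lifting clamp standing on its two jaw legs, 0.5 to 0.7 kg. Origin: centre of its underside, z up. Body 30 mm thick (x), 64 mm wide (y), 95 mm high; above it a flat eye plate 10 mm thick (x), 40 mm wide (y), straight flanks from z 95 to 125 mm, round top at 145 mm. Grip the flanks across y and the eye stays free. Either face may hang outward.
- clamp_eye (a point): Centre of the round hole in the eye plate, 125 mm above the clamp's underside; the hole runs along the clamp's x and is 21 mm in diameter.
- pliers: Red-handled pliers lying on the bench, 194 mm long, 15 mm high. Bystander. Origin: centre of the underside.
- pipe_ring: Brown sawn pipe ring, 60 mm diameter, 22 mm high. Bystander. Origin: centre of the underside.
- magnet: Red triangular welding magnet lying flat, 112 mm long, 17 mm high. Bystander. Origin: centre of the underside.
Things that resemble listed ones, but are neither listed nor needed, are in the scene too. There is more than one size of the plate_clamp; the one meant has the size given above.

How it is judged:
On the way, in this order (a step that is already met when the one before it is completed fails the run):
1. the clamp is lifted off the bench (height (world z) of plate_clamp above 0.03 m), for 0.2 s.
2. the eye has lifted the keeper and is pressing the buffer in (value of joint keeper above 0.12 rad and value of joint buffer above 0.003 m), for 0.05 s.
3. the keeper has dropped behind the eye (value of joint keeper below 0.08 rad and value of joint buffer above 0.0015 m), for 0.2 s.
4. the clamp, back on the keeper, is tugged against it by some 15 N (its contacts with the hook, spring and weight included, sum to over 20 N) (all of step 3 and value of joint buffer below 0.0065 m and contact force between plate_clamp and hook_stand above 20 N), for 0.2 s.
At the end, for the whole second after the job is handed in: The clamp hangs by its eye on the peg (eye centre within 10 mm of the peg's axis, clamp within 0.3 rad of plumb, at rest), the keeper is down (below 0.1 rad) in front of the eye, and the eye keeps the spring buffer pressed in by 1.5 to 7 mm (value of joint keeper below 0.1 rad and value of joint buffer between 0.0015 and 0.007 m and y of clamp_eye in the frame of hook_stand between -0.01 and 0.01 m and z of clamp_eye in the frame of hook_stand between 0.185 and 0.205 m and x of clamp_eye in the frame of hook_stand between -0.115 and -0.04 m and angle between plate_clamp's own z axis and vertical below 0.3 rad and linear speed of plate_clamp below 0.05 m/s and contact force between plate_clamp and hook_stand above 1 N); the robot touches nothing.
It fails at once if the clamp is forced on the hook: contact forces between clamp and stand sum to more than 40 N (contact force between plate_clamp and hook_stand above 40 N).
It fails at once if the pliers are moved more than 30 mm (distance of pliers from where it was at the start of the episode above 0.03 m).
It fails at once if the pipe ring is moved more than 30 mm (distance of pipe_ring from where it was at the start of the episode above 0.03 m).
It fails at once if the welding magnet is moved more than 30 mm (distance of magnet from where it was at the start of the episode above 0.03 m).
It fails at once if the clamp is tipped over (angle between plate_clamp's own z axis and vertical above 0.8 rad).
It also fails if it takes over 48 s, if anything falls off the work surface, if the arm or the gripper's body presses on something with over 40 N, if the wrist force passes 120 N, or if a joint passes its speed limit or range.

ROBOT

A 6-joint arm with a two-finger parallel gripper is mounted at the origin on the work surface; the furniture and walls round the work are solid. World frame = base frame: x ahead of the robot, y to its left, z up, the work surface at z = 0. Lengths are in m, angles in rad, forces in N, time in s.
With the tool pointing down it reaches from about 0.4 to 0.825 m from the base axis. Payload 7 kg.
Tool frame: the origin (TCP) lies midway between the tips of the shut fingers; the grasp point (between the pads) lies 19 mm behind it; y points along the fingers, z is the direction in which the jaws open and shut, and the axes are right-handed (so a half turn about y gives the same grasp; the last joint's range is limited). The gripper opens to 88 mm and grips with 3 to 60 N. Pads are 19 mm wide; open, the fingers measure 130 mm over their backs; the gripper's body (78 mm by 193 mm) begins 47 mm behind the grasp point.
Start: joints at [-1.015, 0.359, 0.012, 0, -1.224, -0.288], TCP at [0.179, -0.651, 0.227] pointing down, gripper open.
Joint ranges: [-3.07, 3.07], [-1.43, 2.12], [-1.02, 1.25], [-3.03, 1.67], [-3.05, -0], [-3.03, 3.03]. Speed limits (rad/s): [2.39, 2.39, 3.01, 3.14, 3.14, 3.14].

INTERFACE

Orientations are given as [roll, pitch, yaw] about the fixed x, y, z axes, in that order (R = Rz(yaw) Ry(pitch) Rx(roll)).
In Python, from station import arm gives the robot as it stands.
- The arm moves only by the tool move_arm, never from a script. Its argument "deltas" is a list of rows, each an object with "dp": the shift along the tool's x, y, z in mm, a list of three; "rotation": the turn, a rotation vector about the tool's x, y, z in degrees, a list of three. A call has 1 to 5 rows; each row shifts and turns the pose as measured when the row begins, along the tool's axes as they then stand; what a row does not reach is not made up. A row lasts 1/12 s, in which the tool goes at most 41.7 mm and 7.16 degrees, less where a joint would pass 70% of its speed; a pose out of reach is approached as far as the arm can. A call is refused whole if a number of a shift passes 41.7 or a number of a turn 7.16, either way. A call with a gripper value outside its range is refused whole. "jaw" is the closure in counts, from 0 (fully open) to 255 (shut), set as the call begins (left out, the last holds). The fingers move at their own pace and stop on an object; "squeeze" is the grip in N (left out, the last holds). Time passes only in rows, so rows that do not move let the fingers close. It gives the time, the measured TCP pose, the force and the opening at its end, in the units of the state.
- arm.get_state(): the state, without advancing time (a new reading comes with each control period).
- arm.grab_frame(name): name is "scene" or "top"; returns a dict with "pixels" (384x512x3 uint8, red, green, blue), "z_map" (384x512 float32, m along the optical axis (not along the pixel's ray), 0 where there is no reading), "fx", "fy", "cx", "cy" (pixels), "cam_to_world" (4x4, takes a point from camera to world coordinates). Camera axes: x right, y down, z forward; pixel columns grow to the right and rows downward; lengths in m; the calibration is good to about 2 mm. A picture is of the moment at which its call begins.
- arm.job_done(): hands the job in, once; it reports no verdict.
The state is a dict: "t": time; "q": joint angles; "qd": joint speeds; "joint_efforts": joint torques, N m; "eef_pos": TCP position; "ee_rot": TCP orientation; "force": force on the tool from outside, world axes, zero at the start; "moment": the same for the moment, N m; "width": finger opening in m.
Only numpy, scipy, OpenCV 4.12 (cv2) and the standard library are available. Lean on these libraries where they do the work, as an engineer would, in place of code of your own. Each camera call takes 0.05 s, during which the arm holds its last target.

## Working session

There is one attempt and no reset: what is moved stays moved. The work goes in short steps, Python scripts to look and compute and a tool call to move; the robot and the scene stay as the last step left them, time stands still between calls to the robot, and variables do not carry over. Pictures are saved under pics/ and viewed, and the job is handed in when it is done.

Besides the shell and the picture viewer there is one more tool, called after "Request:" as a command line: name --argument value ..., lists and objects as JSON in quotes. move_arm: Moves the arm, as the interface text tells. Its arguments: {"type":"object","properties":{"deltas":{"type":"array","items":{"type":"object","properties":{"dp":{"type":"array","items":{"type":"number"}},"rotation":{"type":"array","items":{"type":"number"}}}}},"jaw":{"type":"number"},"squeeze":{"type":"number"}},"required":["deltas"]}

```bash
mkdir -p pics; ls; cat > h.py <<'E'
import numpy as np, cv2
from station import arm
def grab(n,tag):
    f=arm.grab_frame(n); cv2.imwrite(f'pics/{tag}.png',cv2.cvtColor(f['pixels'],cv2.COLOR_RGB2BGR))
    np.savez(f'{tag}.npz',**f); return f
def load(tag): return dict(np.load(f'{tag}.npz'))
def cloud(f):
    z=f['z_map']; v,u=np.mgrid[:z.shape[0],:z.shape[1]]
    P=np.stack([(u-f['cx'])/f['fx']*z,(v-f['cy'])/f['fy']*z,z],-1)
    T=f['cam_to_world']; W=P@T[:3,:3].T+T[:3,3]; W[z==0]=np.nan; return W
def ray(f,u,v):
    T=f['cam_to_world']; d=T[:3,:3]@np.array([(u-f['cx'])/f['fx'],(v-f['cy'])/f['fy'],1]); return T[:3,3],d
E
python3 - <<'E'
from h import *
for n in('scene','top'):
    f=grab(n,n+'0'); print(n,f['fx'],f['cx'],f['cy'],np.round(f['cam_to_world'],3).tolist())
print(arm.get_state())
E
```

```text
pics
scene 433.59554480965016 255.28233727658298 185.69051043994162 [[-0.474, -0.516, 0.714, -0.435], [-0.881, 0.279, -0.383, 0.629], [-0.002, -0.81, -0.587, 0.852], [0.0, 0.0, 0.0, 1.0]]
top 362.1900932828887 253.36153472700235 185.5800332244801 [[-0.022, -0.994, 0.106, 0.34], [-1.0, 0.023, 0.008, 0.136], [-0.01, -0.106, -0.994, 1.165], [0.0, 0.0, 0.0, 1.0]]
{'t': 0.1, 'q': array([-1.01492471e+00,  3.59306967e-01,  1.11281969e-02, -2.92276371e-04,
       -1.22411083e+00, -2.88092208e-01]), 'qd': array([ 0.00016039, -0.00349704,  0.00235103,  0.00030007,  0.00100446,
        0.00194868]), 'joint_efforts': array([-1.51791290e-03, -5.84163845e+01,  2.93752581e+01,  7.01562747e+00,
        1.00997166e-02, -4.79220512e-05]), 'eef_pos': array([ 0.17843784, -0.65051912,  0.22571498]), 'ee_rot': array([-1.56928652e+00,  1.60862156e-04,  2.67680010e-01]), 'force': array([-0.0614673 ,  1.24683977, -0.34626111]), 'moment': array([-0.00128276,  0.00581552, -0.00099187]), 'width': 0.08756571728410498}
```

View pics/scene0.png

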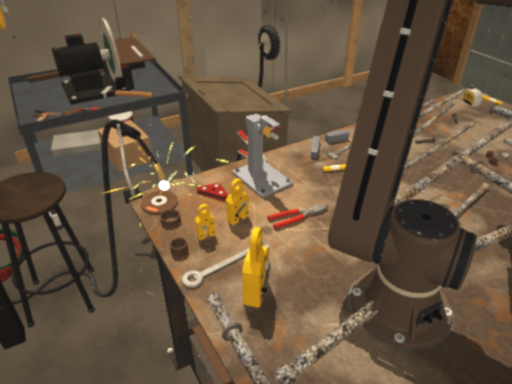

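View pics/top0.png

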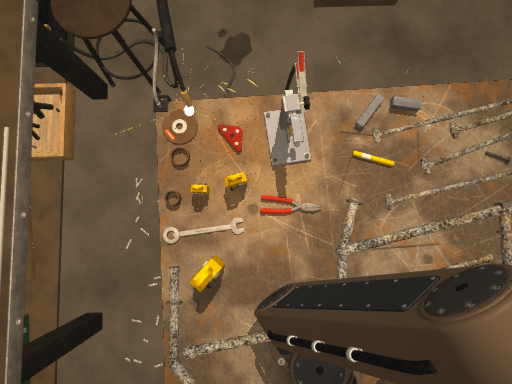

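```bash
python3 - <<'E'
from h import *
a=cv2.imread('pics/scene0.png')[100:210,180:310]; b=cv2.imread('pics/top0.png')[40:180,245:345]
a=cv2.resize(a,None,fx=4,fy=4,interpolation=cv2.INTER_CUBIC)[:440]; cv2.imwrite('pics/c1.png',a)
cv2.imwrite('pics/c2.png',cv2.resize(b,None,fx=4,fy=4,interpolation=cv2.INTER_CUBIC))
for n in('scene0','top0'):
    f=load(n);W=cloud(f);hsv=cv2.cvtColor(f['pixels'],cv2.COLOR_RGB2HSV)
    m=cv2.inRange(hsv,(20,150,90),(34,255,255)); k,l,s,c=cv2.connectedComponentsWithStats(m)
    for i in range(1,k):
        if s[i,4]>60:
            p=W[l==i]; print(n,np.round(c[i]),s[i],np.round(np.nanpercentile(p,[1,99],axis=0),3).tolist())
E
```

```text
scene0 [469.  96.] [462  91  12  12  61] [[0.672, -1.079, 0.019], [0.739, -1.049, 0.06]]
scene0 [235. 201.] [226 178  21  46 504] [[0.454, 0.176, 0.007], [0.483, 0.234, 0.146]]
scene0 [204. 221.] [195 204  19  36 387] [[0.44, 0.295, 0.002], [0.476, 0.34, 0.114]]
scene0 [244. 212.] [239 205   9  14  77] [[0.465, 0.172, 0.006], [0.483, 0.194, 0.05]]
scene0 [254. 269.] [ 242  227   26   80 1326] [[0.155, 0.259, 0.005], [0.214, 0.331, 0.207]]
top0 [382. 160.] [370 155  25  11 133] [[0.519, -0.305, 0.0], [0.552, -0.234, 0.021]]
top0 [235. 180.] [224 172  23  17 251] [[0.455, 0.166, 0.001], [0.496, 0.231, 0.146]]
top0 [200. 188.] [191 184  19  10 156] [[0.441, 0.287, 0.019], [0.468, 0.335, 0.115]]
top0 [207. 273.] [190 256  35  36 575] [[0.159, 0.241, 0.011], [0.244, 0.324, 0.207]]
```

View pics/c1.png

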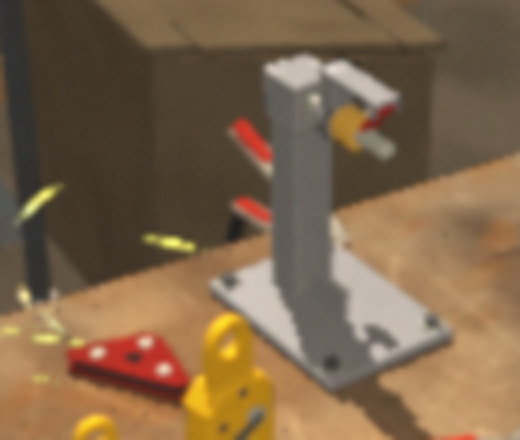

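View pics/c2.png

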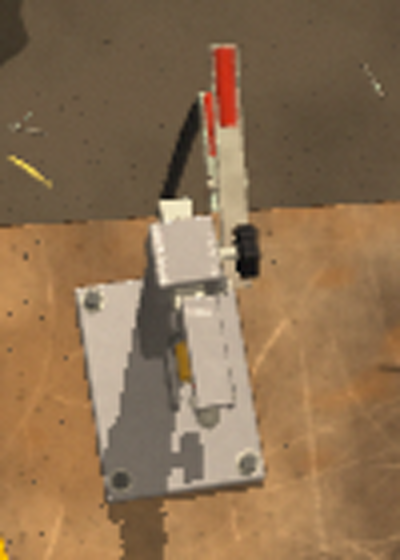

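Candidates for the clamp, by scene-view pixel:
- (204,222): about 115 mm tall, too small.
- (236,203), or top view (235,180): about 146 mm tall, which fits 145 mm.
- (256,270): about 207 mm tall, too big.

The stand's peg points toward the robot, with its nose near scene (275,137) and top (297,144). Next I confirm the clamp in an enlarged crop and measure it.

```bash
python3 - <<'E'
from h import *
a=cv2.imread('pics/scene0.png')[165:245,185:265]; b=cv2.imread('pics/top0.png')[160:200,185:260]
a=cv2.resize(a,(480,480),interpolation=cv2.INTER_CUBIC)
b=cv2.resize(b,(300,160),interpolation=cv2.INTER_CUBIC); o=np.zeros((480,790,3),np.uint8);o[:,:480]=a;o[:160,485:785]=b
cv2.imwrite('pics/c3.png',o)
for n in('scene0','top0'):
    f=load(n);W=cloud(f);P=W.reshape(-1,3)
    hsv=cv2.cvtColor(f['pixels'],cv2.COLOR_RGB2HSV)
    box=(P[:,0]>.43)&(P[:,0]<.51)&(P[:,1]>.15)&(P[:,1]<.25)
    for lo,hi in((.08,.1),(.105,.16),(.1,.13),(.135,.16)):
        q=P[box&(P[:,2]>lo)&(P[:,2]<hi)]
        if len(q)<5: continue
        r=cv2.minAreaRect(q[:,:2].astype(np.float32)*1000); print(n,lo,len(q),np.round(np.median(q[:,2]),4),np.round(q.mean(0),4),r)
# stand
    box=(P[:,0]>.45)&(P[:,0]<.75)&(P[:,1]>-.12)&(P[:,1]<.12)
    for lo,hi in((.006,.02),(.1,.15),(.225,.25),(.18,.21)):
        q=P[box&(P[:,2]>lo)&(P[:,2]<hi)]
        if len(q)<5: continue
        print('st',n,lo,len(q),np.median(q[:,2]),cv2.minAreaRect(q[:,:2].astype(np.float32)*1000),np.round(q.min(0),3),np.round(q.max(0),3))
E
```

```text
scene0 0.08 155 0.0908 [0.468  0.2077 0.0902] ((466.79534912109375, 204.1759490966797), (65.27995300292969, 31.55098533630371), 82.2868881225586)
scene0 0.105 136 0.1241 [0.4745 0.203  0.1255] ((476.155517578125, 201.30557250976562), (11.865694046020508, 41.829341888427734), 14.839396476745605)
scene0 0.1 100 0.115 [0.4743 0.2019 0.1141] ((475.957763671875, 201.3323516845703), (11.454927444458008, 42.0233154296875), 18.27704429626465)
scene0 0.135 43 0.1414 [0.4749 0.204  0.141 ] ((476.2109069824219, 203.44195556640625), (10.810450553894043, 35.09562301635742), 14.398002624511719)
st scene0 0.006 1046 0.01316808962180993 ((602.1831665039062, -4.1467742919921875), (230.65170288085938, 280.01324462890625), 89.43492889404297) [ 0.461 -0.118  0.006] [0.743 0.112 0.02 ]
st scene0 0.1 202 0.12425532796738664 ((654.8076782226562, 48.51972198486328), (49.81010055541992, 31.36925506591797), 49.05534744262695) [0.641 0.021 0.1  ] [0.683 0.062 0.15 ]
st scene0 0.225 153 0.2392490160778059 ((586.445556640625, 30.845354080200195), (77.01109313964844, 29.672746658325195), 9.784046173095703) [0.547
[... 810 characters left out ...]
06 1531 0.012274682828687489 ((596.5726318359375, -6.864524841308594), (223.65283203125, 289.2256774902344), 89.92282104492188) [ 0.452 -0.119  0.006] [0.741 0.105 0.02 ]
st top0 0.1 42 0.1273694426467843 ((657.9219360351562, 54.393836975097656), (38.20126724243164, 10.081388473510742), 25.2747745513916) [0.642 0.042 0.101] [0.677 0.058 0.149]
st top0 0.225 275 0.23879941024448492 ((588.5970458984375, 26.79006576538086), (74.8321762084961, 26.2652645111084), 6.040573596954346) [0.55  0.01  0.226] [0.625 0.043 0.245]
st top0 0.18 258 0.2032398862731063 ((627.686279296875, 17.574390411376953), (158.2022705078125, 72.54045104980469), 7.550547122955322) [ 0.547 -0.014  0.181] [0.706 0.061 0.21 ]
```

View pics/c3.png

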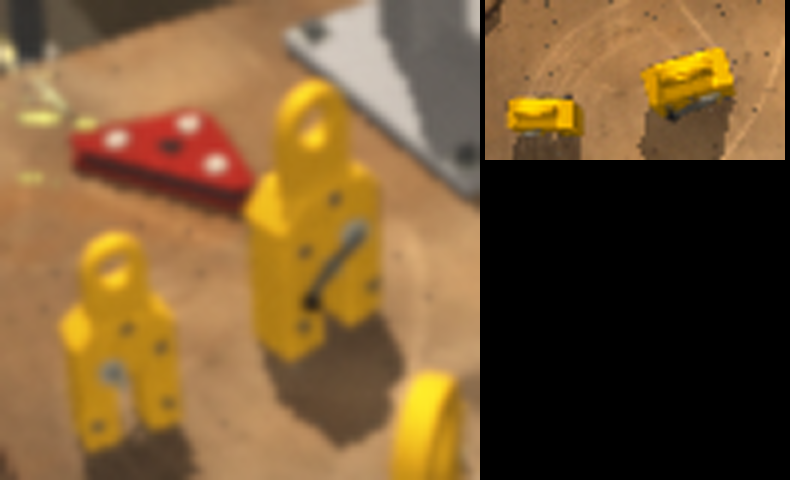

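The crop confirms it. The middle clamp at scene (236,203) has an eye plate about 10 x 40 mm and a body about 32 x 64 mm, so it is the one meant. Now the stand.

```bash
python3 - <<'E'
from h import *
def on(f,u,v,z):
    o,d=ray(f,u,v); return o+d*(z-o[2])/d[2]
for n in('scene0','top0'):
    f=load(n);W=cloud(f);hsv=cv2.cvtColor(f['pixels'],cv2.COLOR_RGB2HSV)
    near=(W[...,0]>.45)&(W[...,0]<.72)&(W[...,1]>-.1)&(W[...,1]<.12)
    pl=(near&(W[...,2]>.0075)&(W[...,2]<.017)&(hsv[...,1]<70)).astype(np.uint8)
    k,l,s,c=cv2.connectedComponentsWithStats(pl); i=1+np.argmax(s[1:,4]); m=l==i
    q=W[m]; print(n,'plate',m.sum(),np.round(np.median(q[:,2]),4),cv2.minAreaRect(q[:,:2].astype(np.float32)*1000))
    m=near&(W[...,2]>.233)&(W[...,2]<.246); 
    q=W[m]; print(' armtop',len(q),np.median(q[:,2]))
    k,l,s,c=cv2.connectedComponentsWithStats(m.astype(np.uint8))
    for i in range(1,k):
        if s[i,4]>20: q=W[l==i]; print('  ',s[i],cv2.minAreaRect(q[:,:2].astype(np.float32)*1000),np.round(q.mean(0),4))
    m=near&(W[...,2]>.213)&(W[...,2]<.2265)
    for zlo,zhi in((.18,.2),(.2,.206),(.206,.216),(.216,.226),(.226,.233)):
        m=near&(W[...,2]>zlo)&(W[...,2]<zhi); k,l,s,c=cv2.connectedComponentsWithStats(m.astype(np.uint8))
        for i in range(1,k):
            if s[i,4]>8: q=W[l==i]; print('  z',zlo,s[i],np.round(q.min(0),3),np.round(q.max(0),3),np.round(np.median(f['pixels'][l==i],0)))
f=load('top0')
for p in((264.5,111.7),(271.2,165.5),(311.2,160)): print(np.round(on(f,*p,.012),4))
a=cv2.imread('pics/scene0.png')[110:150,240:300]; b=cv2.imread('pics/top0.png')[85:155,270:325]
cv2.imwrite('pics/c4.png',cv2.resize(a,None,fx=12,fy=12,interpolation=cv2.INTER_NEAREST))
cv2.imwrite('pics/c5.png',cv2.resize(b,None,fx=8,fy=8,interpolation=cv2.INTER_NEAREST))
E
```

```text
scene0 plate 938 0.0131 ((623.3953247070312, 36.289817810058594), (186.00596618652344, 135.8970489501953), 3.798103094100952)
 armtop 125 0.23961198446380128
   [260 115  21  13 125] ((586.1876220703125, 30.778547286987305), (77.1300048828125, 27.165109634399414), 7.203188419342041) [0.5852 0.0317 0.2392]
  z 0.18 [246 123  33  17 130] [0.546 0.022 0.181] [0.685 0.064 0.2  ] [111. 103.  90.]
  z 0.2 [246 121  24  13  51] [0.581 0.036 0.2  ] [0.685 0.065 0.206] [115. 109.  88.]
  z 0.2 [271 132   8   5  22] [0.552 0.021 0.2  ] [0.58  0.034 0.205] [130. 119. 104.]
  z 0.206 [246 118  30  15 109] [0.568 0.018 0.206] [0.683 0.064 0.216] [124. 110.  87.]
  z 0.216 [246 113  15   9  76] [0.639 0.02  0.216] [0.69  0.064 0.222] [194. 186. 175.]
  z 0.216 [260 121   8   5  19] [0.608 0.026 0.216] [0.622 0.046 0.226] [101.  96.  91.]
  z 0.226 [260 120   7   3   9] [0.601 0.036 0.227] [0.619 0.048 0.231] [103.  98.  93.]
  z 0.226 [271 126  10   4  14] [0.551 0.011 0.227] [0.561 0.041 0.232] [115.  72.  68.]
top0 plate 1362 0.0123 ((623.7604370117188, 32.19565963745117), (178.8450469970703, 12
[... 906 characters left out ...]
.  29.]
  z 0.2 [295 142   5   5  19] [0.547 0.017 0.2  ] [0.558 0.028 0.205] [128. 119.  98.]
  z 0.206 [285  89   9   7  24] [0.685 0.03  0.206] [0.705 0.051 0.215] [235. 224. 188.]
  z 0.206 [282  96   4   6   9] [0.672 0.052 0.207] [0.683 0.06  0.216] [157. 139. 119.]
  z 0.206 [286  96   8  10  17] [0.657 0.031 0.213] [0.682 0.05  0.216] [198. 181. 162.]
  z 0.206 [304  97   6   9  41] [ 0.658 -0.013  0.206] [0.68  0.    0.216] [48. 44. 40.]
  z 0.206 [283 105  17  10  43] [0.634 0.015 0.206] [0.659 0.058 0.216] [128. 119.  97.]
  z 0.216 [283  94  18  18 194] [0.64  0.013 0.216] [0.687 0.058 0.223] [198. 182. 162.]
[0.7044 0.1028 0.012 ]
[0.526  0.0857 0.012 ]
[ 0.5409 -0.0435  0.012 ]
```

View pics/c4.png

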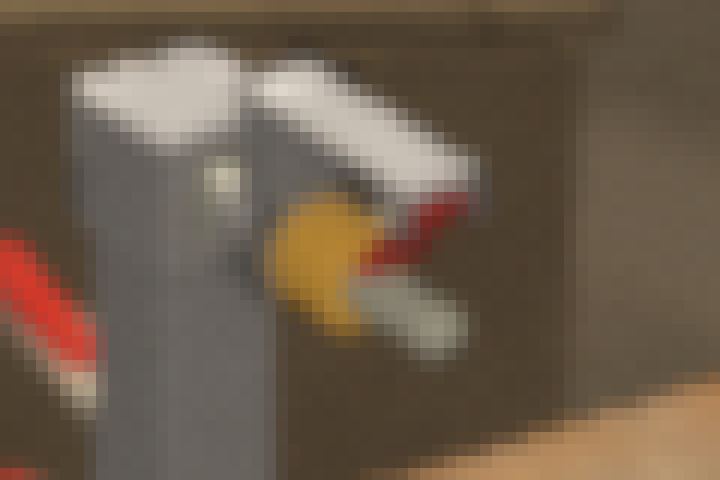

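View pics/c5.png

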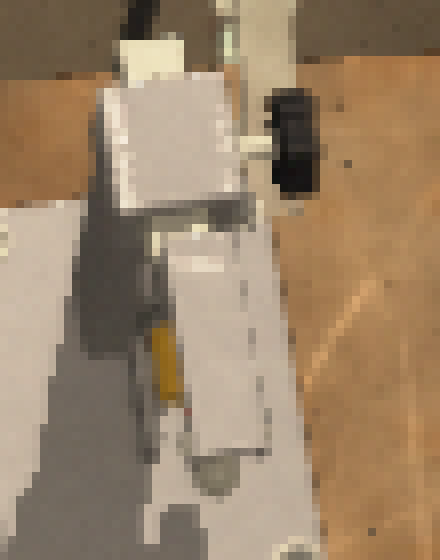

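The depth gives the eye plate at about (0.476, 0.200) with yaw about 15°, and the tool yaw of 15.3° already matches. The stand's origin is about (0.663, 0.038) with yaw about 7°. I'll move at z≈0.3.

Request:
move_arm --deltas '[{"dp":[30,-16,22],"rotation":[0,0,0]},{"dp":[31,-14,23],"rotation":[0,0,0]},{"dp":[31,-14,23],"rotation":[0,0,0]},{"dp":[32,-12,23],"rotation":[0,0,0]},{"dp":[32,-12,23],"rotation":[0,0,0]}]' --jaw 0

```text
t: 0.52
eef_pos: [0.2963, -0.4975, 0.2871]
ee_rot: [-1.555, 0.006, 0.256]
force: [1.4, -0.6, 0.7]
width: 0.087
```

```bash
python3 - <<'E'
from h import *
def on(f,u,v,z):
    o,d=ray(f,u,v); return o+d*(z-o[2])/d[2]
for n in('scene0','top0'):
    f=load(n);W=cloud(f);hsv=cv2.cvtColor(f['pixels'],cv2.COLOR_RGB2HSV)
    near=(W[...,0]>.45)&(W[...,0]<.72)&(W[...,1]>-.1)&(W[...,1]<.12)
    pl=near&(W[...,2]>.0075)&(W[...,2]<.018)&(hsv[...,1]<75)
    P=np.array([on(f,u,v,.012) for v,u in np.argwhere(pl)])
    c,s=np.cos(.122),np.sin(.122); o=np.array([.6634,.0373])
    L=(P[:,:2]-o)@np.array([[c,-s],[s,c]])
    # left & right edges: per x bin extremes
    for nm,ax,key,rng,fn in(('left',0,1,(-.12,.02),np.max),('right',0,1,(-.12,.0),np.min),('near',1,0,(-.055,.055),np.min)):
        b=np.arange(rng[0],rng[1],.006); E=[]
        for t in b:
            k=(L[:,ax]>=t)&(L[:,ax]<t+.006)
            if k.sum()>3: E.append((t+.003,fn(L[k][:,key])))
        E=np.array(E); p=np.polyfit(E[:,0],E[:,1],1); r=E[:,1]-np.polyval(p,E[:,0]); k=abs(r)<.004
        if k.sum()>4: p=np.polyfit(E[k,0],E[k,1],1)
        print(n,nm,'slope deg',np.degrees(np.arctan(p[0])),'off',p[1],len(E))
E
```

```text
scene0 left slope deg 0.04584812535044289 off 0.06768771757866496 24
scene0 right slope deg -0.1191937525724223 off -0.06111487438415599 20
scene0 near slope deg -0.8975863238610373 off -0.13033569982625137 19
top0 left slope deg 0.15564956642822145 off 0.06295338195350302 24
top0 right slope deg -0.11507549718194686 off -0.06317607810522022 20
top0 near slope deg 0.20981931475221965 off -0.12814741312523945 19
```

Request:
move_arm --deltas '[{"dp":[27,-4,30],"rotation":[0,0,0]},{"dp":[27,-4,30],"rotation":[0,0,0]},{"dp":[27,-2,30],"rotation":[0,0,0]},{"dp":[27,-2,30],"rotation":[0,0,0]},{"dp":[27,-2,30],"rotation":[0,0,0]}]'

```text
t: 0.93
eef_pos: [0.3915, -0.3128, 0.3039]
ee_rot: [-1.556, 0.005, 0.255]
force: [1.5, -0.4, -0.2]
width: 0.0877
```

Request:
move_arm --deltas '[{"dp":[22,-2,34],"rotation":[0,0,0]},{"dp":[20,-2,35],"rotation":[0,0,0]},{"dp":[16,-2,37],"rotation":[0,0,0]},{"dp":[14,-2,38],"rotation":[0,0,0]},{"dp":[14,-2,38],"rotation":[0,0,0]}]'

```text
t: 1.35
eef_pos: [0.4292, -0.1092, 0.315]
ee_rot: [-1.555, 0.006, 0.255]
force: [1.3, 0.2, -1.0]
width: 0.088
```

Request:
move_arm --deltas '[{"dp":[15,0,36],"rotation":[0,0,0]},{"dp":[15,0,36],"rotation":[0,0,0]},{"dp":[15,0,36],"rotation":[0,0,0]},{"dp":[15,0,36],"rotation":[0,0,0]},{"dp":[15,0,36],"rotation":[0,0,0]}]'

```text
t: 1.77
eef_pos: [0.4536, 0.0939, 0.3186]
ee_rot: [-1.554, 0.004, 0.256]
force: [1.5, -0.8, 0.1]
width: 0.0876
```

Request:
move_arm --deltas '[{"dp":[15,0,36],"rotation":[0,0,0]},{"dp":[15,0,36],"rotation":[0,0,0]},{"dp":[10,0,20],"rotation":[-0.9,-0.7,0]},{"dp":[0,0,0],"rotation":[0,0,0]}]'

```text
t: 2.1
eef_pos: [0.4678, 0.2042, 0.3191]
ee_rot: [-1.57, 0.004, 0.274]
force: [0.4, -0.6, 0.9]
width: 0.0878
```

Request:
move_arm --deltas '[{"dp":[7,20,-6],"rotation":[0,0,0]},{"dp":[0,40,0],"rotation":[0,0,0]},{"dp":[0,40,0],"rotation":[0,0,0]},{"dp":[0,40,0],"rotation":[0,0,0]},{"dp":[0,0,0],"rotation":[0,0,0]}]'

```text
t: 2.52
eef_pos: [0.4762, 0.203, 0.1756]
ee_rot: [-1.568, 0.0, 0.279]
force: [-1.5, -1.2, -1.2]
width: 0.0876
```

```bash
python3 - <<'E'
from h import *
f=grab('scene','s1'); g=grab('top','t1'); print(arm.get_state()['eef_pos'])
a=cv2.resize(cv2.imread('pics/s1.png')[90:250,160:330],None,fx=3,fy=3); b=cv2.resize(cv2.imread('pics/t1.png')[120:240,170:270],None,fx=3,fy=3)
o=np.zeros((480,810,3),np.uint8); o[:480,:510]=a;o[:360,510:]=b; cv2.imwrite('pics/c6.png',o[:,:800])
E
```

```text
[0.48002714 0.20507565 0.18278108]
```

View pics/c6.png

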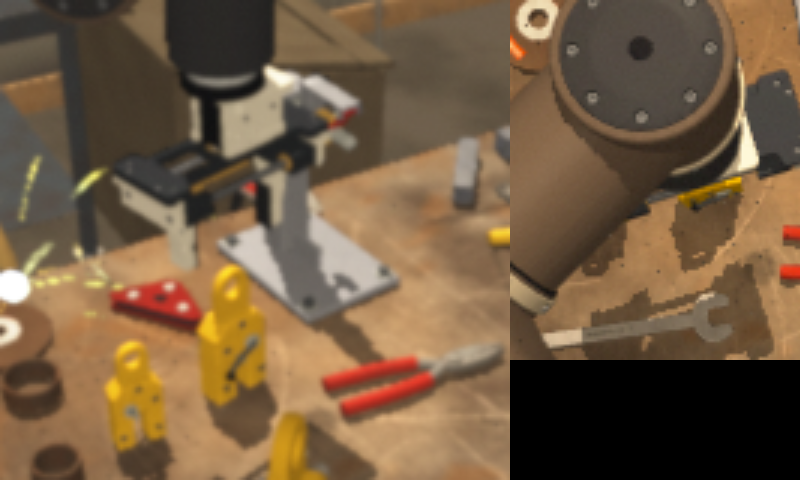

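```bash
python3 - <<'E'
from h import *
from scipy.spatial.transform import Rotation as R
s=arm.get_state(); f=load('s1'); Rm=R.from_euler('xyz',s['ee_rot']).as_matrix(); T=f['cam_to_world']
for d in(44,-44,54,-54,0):
    p=s['eef_pos']+Rm@np.array([0,0,d/1000]); c=T[:3,:3].T@(p-T[:3,3]); u=f['fx']*c[0]/c[2]+f['cx'];v=f['fy']*c[1]/c[2]+f['cy']
    print(d,p.round(3),np.round([u,v]), 'c6',np.round([(u-160)*3,(v-90)*3]))
print(s['ee_rot'],s['t'],s['eef_pos'])
W=cloud(f); print(W[172:180,218:226,:].reshape(-1,3)[::7].round(3))
E
```

```text
44 [0.468 0.247 0.183] [222. 175.] c6 [187. 254.]
-44 [0.492 0.163 0.183] [246. 162.] c6 [257. 217.]
54 [0.465 0.257 0.183] [219. 176.] c6 [178. 258.]
-54 [0.495 0.153 0.183] [248. 161.] c6 [265. 213.]
0 [0.48  0.205 0.183] [234. 168.] c6 [223. 235.]
[-1.56629275 -0.00877433  0.28075513] 2.6167 [0.48002714 0.20507565 0.18278108]
[[0.461 0.262 0.2  ]
 [0.455 0.244 0.198]
 [0.454 0.248 0.196]
 [0.45  0.252 0.197]
 [0.449 0.256 0.196]
 [0.455 0.257 0.189]
 [0.456 0.259 0.186]
 [0.701 0.161 0.   ]
 [0.694 0.168 0.002]
 [0.683 0.147 0.002]]
```

Request:
move_arm --deltas '[{"dp":[-3,30,-2],"rotation":[0,0.9,0.4]},{"dp":[-2,25,-2],"rotation":[0,0,0]},{"dp":[0,10,0],"rotation":[0,0,0]},{"dp":[0,4,0],"rotation":[0,0,0]}]'

```text
t: 2.95
eef_pos: [0.4846, 0.205, 0.1252]
ee_rot: [-1.56, -0.02, 0.266]
force: [-0.5, 0.1, 0.4]
width: 0.0875
```

Request:
move_arm --deltas '[{"dp":[-6,7,-2],"rotation":[-0.5,0,1.0]},{"dp":[-4,6,-1],"rotation":[0,0,0.2]},{"dp":[0,2,0],"rotation":[0,0,0]}]'

```text
t: 3.2
eef_pos: [0.4782, 0.2013, 0.1142]
ee_rot: [-1.568, -0.004, 0.267]
force: [-0.7, 0.5, -0.3]
width: 0.0876
```

Request:
move_arm --deltas '[{"dp":[-2.5,3,-1],"rotation":[-0.2,0,0.3]},{"dp":[0,0,0],"rotation":[0,0,0]}]'

```text
t: 3.37
eef_pos: [0.4764, 0.2, 0.1122]
ee_rot: [-1.571, -0.0, 0.268]
force: [0.3, -0.2, -0.0]
width: 0.0878
```

Request:
move_arm --deltas '[{"dp":[0,0,0],"rotation":[0,0,0]},{"dp":[0,0,0],"rotation":[0,0,0]},{"dp":[0,0,0],"rotation":[0,0,0]},{"dp":[0,0,0],"rotation":[0,0,0]},{"dp":[0,0,0],"rotation":[0,0,0]}]' --jaw 255 --squeeze 50

```text
t: 3.78
eef_pos: [0.4771, 0.2007, 0.1137]
ee_rot: [-1.57, -0.002, 0.268]
force: [-0.2, -0.6, 0.0]
width: 0.0598
```

Request:
move_arm --deltas '[{"dp":[0,1,0],"rotation":[0,0,0]},{"dp":[0,1,0],"rotation":[0,0,0]},{"dp":[0,0,0],"rotation":[0,0,0]},{"dp":[0,0,0],"rotation":[0,0,0]},{"dp":[0,0,0],"rotation":[0,0,0]}]'

```text
t: 4.2
eef_pos: [0.4773, 0.201, 0.1116]
ee_rot: [-1.57, -0.003, 0.268]
force: [-0.5, -0.2, 1.3]
width: 0.0395
```

Request:
move_arm --deltas '[{"dp":[0,-10,0],"rotation":[0,0,0]},{"dp":[0,-25,0],"rotation":[0,0,0]},{"dp":[0,-25,0],"rotation":[0,0,0]},{"dp":[0,-12,0],"rotation":[0,0,0]},{"dp":[0,0,0],"rotation":[0,0,0]}]'

```text
t: 4.62
eef_pos: [0.4732, 0.198, 0.1838]
ee_rot: [-1.574, 0.009, 0.267]
force: [1.0, 0.6, -4.7]
width: 0.0395
```

Request:
move_arm --deltas '[{"dp":[-4,0,-34],"rotation":[0,1.7,-0.2]},{"dp":[-2,0,-36],"rotation":[0,1.7,-0.2]},{"dp":[0,0,-36],"rotation":[0,1.7,0]},{"dp":[1,0,-36],"rotation":[0,1.7,0]},{"dp":[2,0,-30],"rotation":[0,1.6,0]}]'

```text
t: 5.03
eef_pos: [0.5037, 0.0282, 0.1819]
ee_rot: [-1.571, 0.004, 0.123]
force: [-0.1, -0.5, -4.8]
width: 0.0392
```

Request:
move_arm --deltas '[{"dp":[0,0,0],"rotation":[0,0,0]},{"dp":[0,0,0],"rotation":[0,0,0]}]'

```text
t: 5.2
eef_pos: [0.502, 0.0223, 0.1797]
ee_rot: [-1.573, 0.009, 0.115]
force: [0.1, 0.8, -5.6]
width: 0.0395
```

```bash
python3 - <<'E'
from h import *
f=grab('scene','s2'); g=grab('top','t2'); s=arm.get_state(); print(s['t'],s['eef_pos'],s['ee_rot'])
a=cv2.resize(cv2.imread('pics/s2.png')[95:215,220:320],None,fx=5,fy=5,interpolation=cv2.INTER_CUBIC)
cv2.imwrite('pics/c7.png',a)
b=cv2.resize(cv2.imread('pics/t2.png')[60:200,230:340],None,fx=4,fy=4,interpolation=cv2.INTER_CUBIC); cv2.imwrite('pics/c8.png',b)
E
```

```text
5.3 [0.50202039 0.02340682 0.17980198] [-1.57279359  0.0091073   0.11699903]
```

View pics/c7.png

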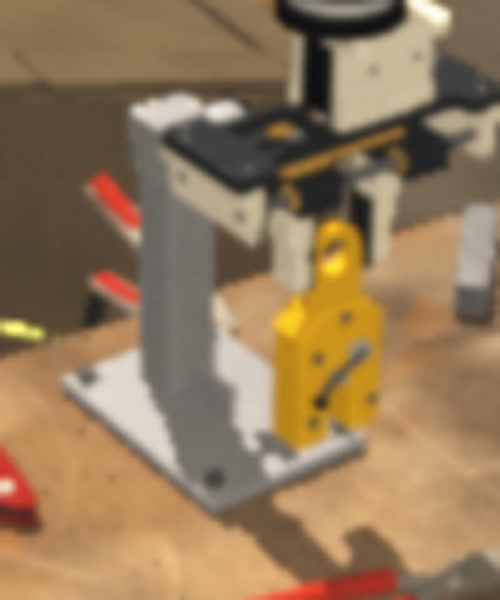

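View pics/c8.png

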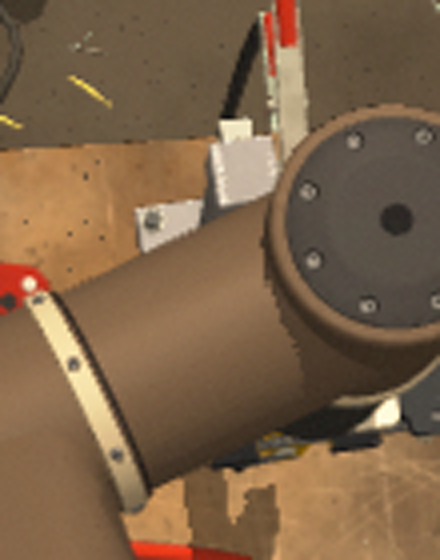

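```bash
cat >> h.py <<'E'
c7,s7=np.cos(.122),np.sin(.122)
def loc(P,o=(.6634,.0373)):
    P=np.asarray(P,float); q=P-np.array([o[0],o[1],0]); return np.stack([q[...,0]*c7+q[...,1]*s7,-q[...,0]*s7+q[...,1]*c7,q[...,2]],-1)
E
python3 - <<'E'
from h import *
f=load('s2');W=cloud(f);L=loc(W);hsv=cv2.cvtColor(f['pixels'],cv2.COLOR_RGB2HSV)
m=cv2.inRange(hsv,(20,150,70),(34,255,255))>0
v,u=np.mgrid[:384,:512]; m&=(u>270)&(u<300)&(v>135)&(v<190)
q=L[m]; print(len(q),np.nanpercentile(q,[1,50,99],axis=0).round(4).tolist())
print('TCP loc',loc(arm.get_state()['eef_pos']).round(4))
for lo,hi in((.07,.08),(.08,.1),(.1,.12),(.12,.14),(.14,.16),(.16,.175),(.175,.185),(.185,.195),(.195,.205),(.205,.22)):
    k=q[(q[:,2]>lo)&(q[:,2]<hi)]
    if len(k): print(lo,len(k),k.min(0).round(4),k.max(0).round(4),'med x',np.median(k[:,0]).round(4))
# plate front face line fit per height: yaw
k=q[(q[:,2]>.08)&(q[:,2]<.155)&(q[:,0]<np.median(q[(q[:,2]<.155),0])+.006)]
p=np.polyfit(k[:,1],k[:,0],1); print('body face yaw err deg',np.degrees(np.arctan(p[0])))
A=np.c_[k[:,1],k[:,2],np.ones(len(k))]; print('plane',np.linalg.lstsq(A,k[:,0],rcond=None)[0])
# hole: nonyellow px inside plate
cv2.imwrite('pics/c9.png',cv2.resize(cv2.imread('pics/s2.png')[135:160,275:300],None,fx=20,fy=20,interpolation=cv2.INTER_NEAREST))
E
```

```text
573 [[-0.1802, -0.0212, 0.073], [-0.1723, 0.0157, 0.1399], [-0.1492, 0.0381, 0.2126]]
TCP loc [-0.1619  0.0058  0.1798]
0.07 35 [-0.1776 -0.0194  0.0714] [-0.1526  0.037   0.0796] med x -0.1735
0.08 94 [-0.1817 -0.0208  0.0803] [-0.1526  0.0383  0.0997] med x -0.1741
0.1 65 [-0.1871 -0.0198  0.1001] [-0.1534  0.0389  0.1199] med x -0.1754
0.12 88 [-0.1802 -0.0221  0.1206] [-0.1486  0.0379  0.1399] med x -0.1749
0.14 123 [-0.1807 -0.0219  0.1403] [-0.1478  0.0388  0.1599] med x -0.1747
0.16 81 [-0.179  -0.0141  0.1601] [-0.1518  0.0284  0.1749] med x -0.1671
0.175 27 [-0.1691 -0.0138  0.1752] [-0.1588  0.0226  0.1848] med x -0.1664
0.185 22 [-0.1703 -0.0118  0.1851] [-0.1584  0.0185  0.1948] med x -0.1646
0.195 8 [-0.1686 -0.0127  0.1973] [-0.1607  0.0162  0.2042] med x -0.166
0.205 23 [-0.1697 -0.0074  0.2052] [-0.1545  0.0234  0.2153] med x -0.1645
body face yaw err deg 1.4413262756828016
plane [ 0.0253798  -0.00792723 -0.17505387]
```

View pics/c9.png

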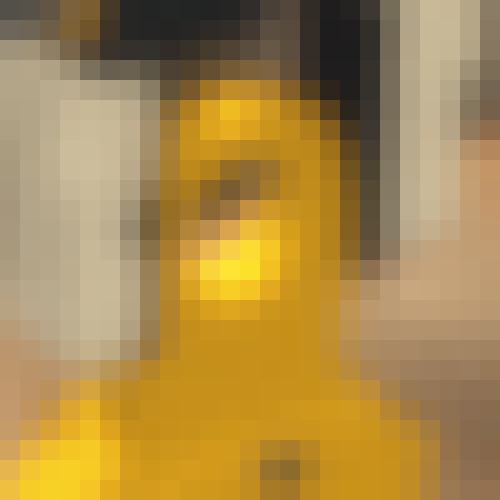

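Request:
move_arm --deltas '[{"dp":[4,-1.5,-4],"rotation":[0,-0.3,-0.4]},{"dp":[4,0,0],"rotation":[0,0,0]},{"dp":[4,0,0],"rotation":[0,0,0]},{"dp":[0,0,0],"rotation":[0,0,0]}]'

```text
t: 5.63
eef_pos: [0.5152, 0.0234, 0.1808]
ee_rot: [-1.572, 0.002, 0.127]
force: [0.0, 0.8, -3.8]
width: 0.0395
```

```bash
cat > st.py <<'E'
from h import *
s=arm.get_state(); F=s['force']
print(s['t'],'loc',(loc(s['eef_pos'])*1e3).round(1),'rot',s['ee_rot'].round(4),'F loc',np.round([F[0]*c7+F[1]*s7,-F[0]*s7+F[1]*c7,F[2]],1),'M',s['moment'].round(2),s['width'].round(4))
E
python3 st.py
```

```text
Traceback (most recent call last):
  File "st.py", line 3, in <module>
    print(s['t'],'loc',(loc(s['eef_pos'])*1e3).round(1),'rot',s['ee_rot'].round(4),'F loc',np.round([F[0]*c7+F[1]*s7,-F[0]*s7+F[1]*c7,F[2]],1),'M',s['moment'].round(2),s['width'].round(4))
                                                                                                                                                                        ^^^^^^^^^^^^^^^^
AttributeError: 'float' object has no attribute 'round'
```

Request:
move_arm --deltas '[{"dp":[2,-1,-3],"rotation":[0,0.2,0]},{"dp":[2,0,-2],"rotation":[0,0,0]},{"dp":[1,0,0],"rotation":[0,0,0]},{"dp":[0,0,0],"rotation":[0,0,0]}]'

```text
t: 5.97
eef_pos: [0.5218, 0.0202, 0.1817]
ee_rot: [-1.572, 0.002, 0.126]
force: [1.1, 0.6, -4.9]
width: 0.0397
```

```bash
sed -i "s/s\['width'\].round(4)/round(float(s['width']),4)/" st.py; python3 st.py
```

```text
5.9667 loc [-142.6    0.3  181.7] rot [-1.5724  0.0021  0.1259] F loc [ 1.1  0.4 -4.9] M [ 0.01 -0.   -0.05] 0.0397
```

Request:
move_arm --deltas '[{"dp":[2,0,1.5],"rotation":[0,0.2,0]},{"dp":[1,0,0],"rotation":[0,0,0]},{"dp":[0,0,0],"rotation":[0,0,0]}]'

```text
t: 6.22
eef_pos: [0.5247, 0.0222, 0.1816]
ee_rot: [-1.572, 0.002, 0.122]
force: [0.2, 0.1, -4.6]
width: 0.0397
```

```bash
python3 st.py; python3 - <<'E'
from h import *
f=grab('scene','s3'); g=grab('top','t3')
a=cv2.resize(cv2.imread('pics/s3.png')[110:170,235:305],None,fx=9,fy=9,interpolation=cv2.INTER_CUBIC); cv2.imwrite('pics/c10.png',a)
L=loc(cloud(f));hsv=cv2.cvtColor(f['pixels'],cv2.COLOR_RGB2HSV)
m=cv2.inRange(hsv,(20,150,70),(34,255,255))>0
v,u=np.mgrid[:384,:512]; m&=(u>265)&(u<300)&(v>130)&(v<190)
q=L[m]
for lo,hi in((.08,.1),(.1,.12),(.12,.14),(.14,.16),(.16,.172),(.172,.185),(.185,.195),(.195,.205),(.205,.22)):
    k=q[(q[:,2]>lo)&(q[:,2]<hi)]
    if len(k): print(lo,len(k),k.min(0).round(4),k.max(0).round(4),'med x',np.median(k[:,0]).round(4))
E
python3 st.py
```

```text
6.2167 loc [-139.5    1.9  181.6] rot [-1.5723  0.0023  0.1218] F loc [ 0.2  0.1 -4.6] M [ 0.03 -0.03  0.02] 0.0397
0.08 81 [-0.1589 -0.0254  0.08  ] [-0.131   0.0352  0.0996] med x -0.1508
0.1 76 [-0.1585 -0.0281  0.1001] [-0.1306  0.0368  0.1195] med x -0.1525
0.12 85 [-0.1588 -0.0262  0.1206] [-0.1291  0.0357  0.1399] med x -0.1523
0.14 112 [-0.1571 -0.0246  0.1403] [-0.1261  0.0351  0.1598] med x -0.1526
0.16 78 [-0.1567 -0.0196  0.1602] [-0.1276  0.0288  0.1718] med x -0.1468
0.172 33 [-0.1472 -0.0159  0.1722] [-0.1364  0.0235  0.1849] med x -0.1428
0.185 24 [-0.1473 -0.0143  0.185 ] [-0.1347  0.014   0.1937] med x -0.1424
0.195 9 [-0.1438 -0.0134  0.1951] [-0.1375  0.0085  0.2038] med x -0.1425
0.205 25 [-0.1453 -0.0151  0.2052] [-0.1344  0.0145  0.2155] med x -0.1421
6.3167 loc [-139.6    1.9  181.7] rot [-1.5723  0.0023  0.1219] F loc [ 0.3 -0.3 -4.9] M [0.03 0.04 0.04] 0.0394
```

View pics/c10.png

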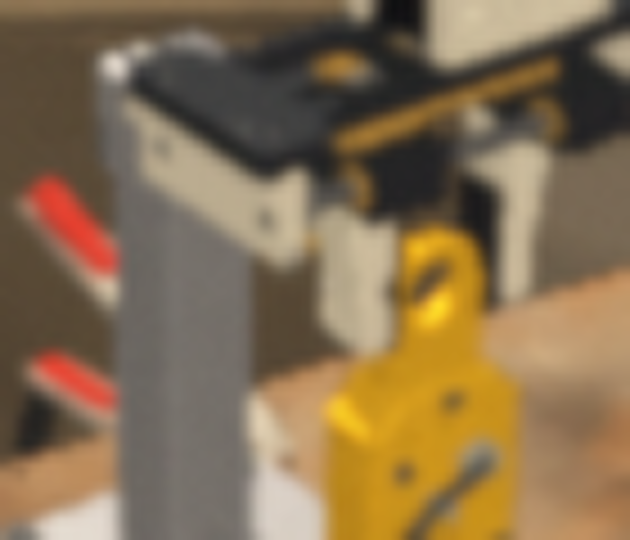

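Request:
move_arm --deltas '[{"dp":[5,0,-1.2],"rotation":[0,0,0]},{"dp":[4,0,0],"rotation":[0,0,0]},{"dp":[3,0,0],"rotation":[0,0,0]},{"dp":[0,0,0],"rotation":[0,0,0]}]'

```text
t: 6.65
eef_pos: [0.5379, 0.0225, 0.1818]
ee_rot: [-1.572, 0.002, 0.122]
force: [1.2, 0.4, -5.6]
width: 0.0394
```

```bash
python3 st.py
```

```text
6.65 loc [-126.4    0.6  181.8] rot [-1.5722  0.0019  0.1221] F loc [ 1.2  0.3 -5.6] M [ 0.01 -0.01  0.04] 0.0394
```

Aligned just short of the nose. I'll go on in small steps and watch the force.

Request:
move_arm --deltas '[{"dp":[3,0,0],"rotation":[0,0,0]},{"dp":[3,0,0],"rotation":[0,0,0]},{"dp":[0,0,0],"rotation":[0,0,0]}]'

```text
t: 6.9
eef_pos: [0.5446, 0.0232, 0.1816]
ee_rot: [-1.572, 0.002, 0.122]
force: [-0.6, -0.3, -5.8]
width: 0.0394
```

```bash
python3 st.py
```

```text
6.9 loc [-119.6    0.5  181.6] rot [-1.5723  0.0022  0.1218] F loc [-0.6 -0.2 -5.8] M [ 0.02  0.03 -0.03] 0.0394
```

Request:
move_arm --deltas '[{"dp":[3,0,0],"rotation":[0,0,0]},{"dp":[3,0,0],"rotation":[0,0,0]},{"dp":[0,0,0],"rotation":[0,0,0]}]'

```text
t: 7.15
eef_pos: [0.5512, 0.024, 0.1815]
ee_rot: [-1.572, 0.002, 0.122]
force: [0.1, 0.5, -4.1]
width: 0.0391
```

```bash
python3 st.py
```

```text
7.15 loc [-113.     0.5  181.5] rot [-1.5724  0.0025  0.1218] F loc [ 0.1  0.5 -4.1] M [-0.   -0.04  0.03] 0.0391
```

```bash
python3 - <<'E'
from h import *
f=grab('scene','s4')
cv2.imwrite('pics/c11.png',cv2.resize(cv2.imread('pics/s4.png')[110:160,245:305],None,fx=11,fy=11,interpolation=cv2.INTER_CUBIC))
E
```

```text
(no output)
```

View pics/c11.png

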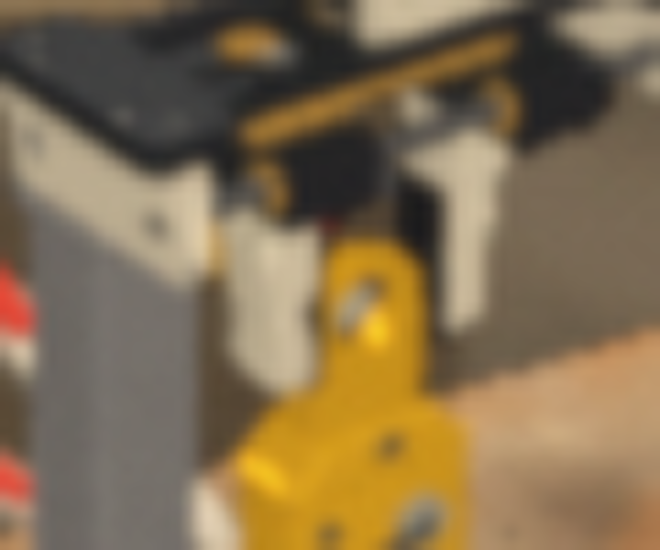

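The grey peg is visible through the hole at about (355,305) in the crop, and there is no contact force, so the eye is going on to the peg. Continuing.

Request:
move_arm --deltas '[{"dp":[3,0,0],"rotation":[0,0,0]},{"dp":[3,0,0],"rotation":[0,0,0]},{"dp":[3,0,0],"rotation":[0,0,0]}]'

```text
t: 7.45
eef_pos: [0.5599, 0.0251, 0.1814]
ee_rot: [-1.572, 0.003, 0.122]
force: [-0.5, -0.1, -4.7]
width: 0.0396
```

```bash
python3 st.py
```

```text
7.45 loc [-104.3    0.5  181.4] rot [-1.5723  0.0031  0.1218] F loc [-0.6  0.  -4.7] M [-0.   -0.01 -0.02] 0.0396
```

Request:
move_arm --deltas '[{"dp":[3,0,0],"rotation":[0,0,0]},{"dp":[3,0,0],"rotation":[0,0,0]},{"dp":[0,0,0],"rotation":[0,0,0]}]'

```text
t: 7.7
eef_pos: [0.567, 0.0259, 0.1813]
ee_rot: [-1.572, 0.003, 0.122]
force: [-1.3, -0.1, -5.0]
width: 0.0395
```

```bash
python3 st.py
```

```text
7.7 loc [-97.1   0.4 181.3] rot [-1.5724  0.0033  0.1218] F loc [-1.3  0.1 -5. ] M [-0.03  0.17  0.01] 0.0395
```

Request:
move_arm --deltas '[{"dp":[3,0,0],"rotation":[0,0,0]},{"dp":[3,0,0],"rotation":[0,0,0]}]'

```text
t: 7.87
eef_pos: [0.5728, 0.0266, 0.181]
ee_rot: [-1.572, 0.004, 0.122]
force: [-0.0, -0.3, -5.6]
width: 0.0398
```

```bash
python3 st.py
```

```text
7.8667 loc [-91.3   0.4 181. ] rot [-1.5724  0.0043  0.1216] F loc [-0.1 -0.3 -5.6] M [ 0.01  0.12 -0.03] 0.0398
```

Request:
move_arm --deltas '[{"dp":[3,0,0],"rotation":[0,0,0]},{"dp":[3,0,0],"rotation":[0,0,0]}]'

```text
t: 8.03
eef_pos: [0.5792, 0.0273, 0.1809]
ee_rot: [-1.572, 0.005, 0.122]
force: [-2.3, 0.1, -3.9]
width: 0.0396
```

```bash
python3 st.py
```

```text
8.0333 loc [-84.8   0.3 180.9] rot [-1.5724  0.0047  0.1216] F loc [-2.3  0.4 -3.9] M [0.03 0.67 0.  ] 0.0396
```

Request:
move_arm --deltas '[{"dp":[3,-0.3,0],"rotation":[0,0,-0.1]},{"dp":[3,-0.3,0],"rotation":[0,0,0]}]'

```text
t: 8.2
eef_pos: [0.584, 0.0279, 0.1808]
ee_rot: [-1.572, 0.007, 0.121]
force: [-6.7, 0.6, -3.1]
width: 0.0395
```

```bash
python3 st.py
```

```text
8.2 loc [-79.9   0.3 180.8] rot [-1.5724  0.0066  0.1213] F loc [-6.5  1.4 -3.1] M [0.45 2.11 0.04] 0.0395
```

Request:
move_arm --deltas '[{"dp":[3,-0.3,0],"rotation":[0,0,-0.1]},{"dp":[2,-0.3,0],"rotation":[0,0,0]}]'

```text
t: 8.37
eef_pos: [0.5869, 0.0282, 0.1808]
ee_rot: [-1.573, 0.01, 0.121]
force: [-7.9, 0.9, -1.8]
width: 0.0393
```

```bash
python3 st.py
```

```text
8.3667 loc [-77.1   0.3 180.8] rot [-1.5726  0.0104  0.1212] F loc [-7.8  1.9 -1.8] M [0.42 2.89 0.03] 0.0393
```

Request:
move_arm --deltas '[{"dp":[3,-0.8,0],"rotation":[0,0,-0.3]},{"dp":[3,-0.5,0],"rotation":[0,0,-0.2]}]'

```text
t: 8.53
eef_pos: [0.5891, 0.0285, 0.1808]
ee_rot: [-1.573, 0.01, 0.121]
force: [-9.8, 1.5, 0.5]
width: 0.0394
```

```bash
python3 st.py
```

```text
8.5333 loc [-74.8   0.3 180.8] rot [-1.5726  0.0102  0.1208] F loc [-9.6  2.6  0.5] M [0.58 3.37 0.07] 0.0394
```

```bash
python3 - <<'E'
from h import *
f=grab('scene','s5')
cv2.imwrite('pics/c12.png',cv2.resize(cv2.imread('pics/s5.png')[105:180,245:315],None,fx=8,fy=8,interpolation=cv2.INTER_CUBIC))
L=loc(cloud(f));hsv=cv2.cvtColor(f['pixels'],cv2.COLOR_RGB2HSV)
m=cv2.inRange(hsv,(20,150,70),(34,255,255))>0
v,u=np.mgrid[:384,:512]; m&=(u>255)&(u<300)&(v>120)&(v<185)
q=L[m]
for lo,hi in((.08,.1),(.1,.12),(.12,.14),(.14,.16),(.16,.172),(.172,.185),(.185,.195),(.195,.205),(.205,.22)):
    k=q[(q[:,2]>lo)&(q[:,2]<hi)]
    if len(k): print(lo,len(k),k.min(0).round(4),k.max(0).round(4),'med x',np.median(k[:,0]).round(4))
E
python3 st.py
```

```text
0.08 90 [-0.0934 -0.027   0.0802] [-0.0667  0.0344  0.0999] med x -0.0858
0.1 73 [-0.0959 -0.0236  0.1001] [-0.0644  0.036   0.1198] med x -0.0865
0.12 75 [-0.0941 -0.0247  0.1201] [-0.0646  0.0333  0.14  ] med x -0.0875
0.14 114 [-0.0945 -0.0276  0.1402] [-0.0595  0.033   0.1599] med x -0.0875
0.16 64 [-0.0941 -0.0191  0.1601] [-0.0649  0.028   0.172 ] med x -0.0806
0.172 22 [-0.0835 -0.0083  0.1723] [-0.0737  0.0215  0.184 ] med x -0.0775
0.185 7 [-0.0799 -0.0165  0.1861] [-0.0747  0.0144  0.1949] med x -0.0789
0.195 8 [-0.0823 -0.0141  0.1962] [-0.0756  0.0142  0.2045] med x -0.0791
0.205 5 [-0.0809  0.0066  0.2061] [-0.0777  0.0136  0.2117] med x -0.0779
8.5833 loc [-74.7   0.3 180.8] rot [-1.5727  0.0103  0.1208] F loc [-8.7  2.  -1.2] M [0.44 3.27 0.13] 0.0393
```

View pics/c12.png

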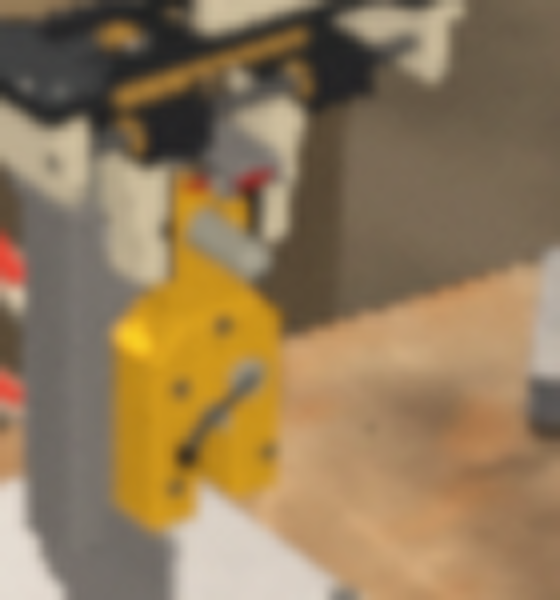

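The peg (grey, at about (230,240)) is through the eye and the red flap is raised at about (255,178). The clamp is plumb. I'll press further.

Request:
move_arm --deltas '[{"dp":[3.5,-0.5,0],"rotation":[0,0,-0.2]},{"dp":[3.5,-0.5,0],"rotation":[0,0,-0.2]}]'

```text
t: 8.75
eef_pos: [0.5916, 0.0288, 0.1808]
ee_rot: [-1.573, 0.013, 0.12]
force: [-11.5, 1.9, -0.1]
width: 0.0393
```

```bash
python3 st.py
```

```text
8.75 loc [-72.3   0.3 180.8] rot [-1.5726  0.0127  0.1205] F loc [-11.2   3.3  -0.1] M [0.55 3.95 0.18] 0.0393
```

Request:
move_arm --deltas '[{"dp":[4,-0.5,0.5],"rotation":[0,0,-0.3]},{"dp":[4,-0.5,0.5],"rotation":[0,0,-0.3]}]'

```text
t: 8.92
eef_pos: [0.594, 0.0291, 0.1808]
ee_rot: [-1.574, 0.014, 0.12]
force: [-12.0, -1.1, 1.5]
width: 0.0394
```

```bash
python3 st.py; python3 - <<'E'
from h import *
f=grab('scene','s6')
cv2.imwrite('pics/c13.png',cv2.resize(cv2.imread('pics/s6.png')[110:150,250:300],None,fx=12,fy=12,interpolation=cv2.INTER_CUBIC))
E
```

```text
8.9167 loc [-69.8   0.3 180.8] rot [-1.5743  0.0139  0.1202] F loc [-12.    0.4   1.5] M [-0.39  4.45  0.09] 0.0394
```

View pics/c13.png

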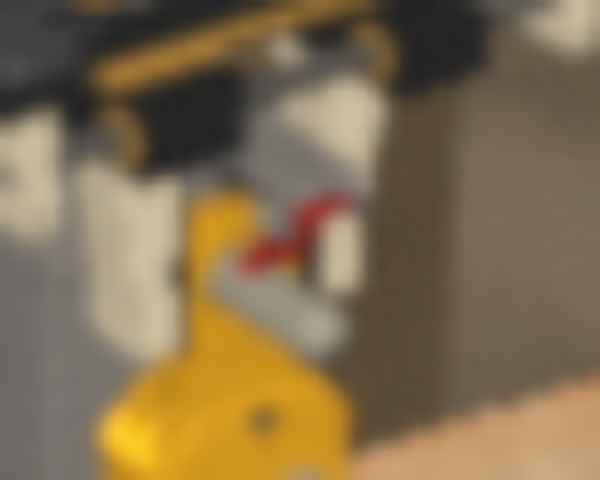

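The keeper has dropped: the red flap runs from (330,205) down to (245,270), in front of the eye. Now back off on to it.

Request:
move_arm --deltas '[{"dp":[-3,0,0],"rotation":[0,0,0]},{"dp":[-3,0,0],"rotation":[0,0,0]},{"dp":[-2,0,0],"rotation":[0,0,0]}]'

```text
t: 9.22
eef_pos: [0.582, 0.0275, 0.1806]
ee_rot: [-1.575, 0.023, 0.12]
force: [3.4, 0.4, -6.6]
width: 0.0391
```

```bash
python3 st.py
```

```text
9.2167 loc [-8.200e+01  1.000e-01  1.806e+02] rot [-1.5748  0.0227  0.1199] F loc [ 3.5 -0.  -6.6] M [ 0.11 -1.25  0.  ] 0.0391
```

Request:
move_arm --deltas '[{"dp":[-3,0,0],"rotation":[0,0,-0.4]},{"dp":[-3,0,0],"rotation":[0,0,-0.4]}]'

```text
t: 9.38
eef_pos: [0.5818, 0.0277, 0.1808]
ee_rot: [-1.575, -0.002, 0.121]
force: [15.0, -2.8, -18.6]
width: 0.0399
```

```bash
python3 st.py
```

```text
9.3833 loc [-82.2   0.4 180.8] rot [-1.5745 -0.0024  0.1207] F loc [ 14.6  -4.6 -18.6] M [-1.14 -5.49  0.02] 0.0399
```

Request:
move_arm --deltas '[{"dp":[-2,0.8,0.3],"rotation":[0,0,0]}]'

```text
t: 9.47
eef_pos: [0.5825, 0.0277, 0.1806]
ee_rot: [-1.575, -0.008, 0.121]
force: [4.6, -3.3, -4.8]
width: 0.0394
```

```bash
python3 st.py
```

```text
9.4667 loc [-81.5   0.4 180.6] rot [-1.575  -0.0084  0.1211] F loc [ 4.2 -3.8 -4.8] M [-1.18 -1.3   0.07] 0.0394
```

Request:
move_arm --deltas '[{"dp":[-3,0.3,0.5],"rotation":[0,0,0.1]},{"dp":[-3,0.3,0.3],"rotation":[0,0,0.1]}]'

```text
t: 9.63
eef_pos: [0.5822, 0.0277, 0.1807]
ee_rot: [-1.576, -0.016, 0.122]
force: [11.3, -2.7, -13.5]
width: 0.0393
```

```bash
python3 st.py
```

```text
9.6333 loc [-81.8   0.3 180.7] rot [-1.5762 -0.0161  0.122 ] F loc [ 10.9  -4.  -13.5] M [-1.12 -4.06  0.09] 0.0393
```

Request:
move_arm --deltas '[{"dp":[-3.5,0.3,0.3],"rotation":[0,0,0.2]},{"dp":[-3.5,0.3,0.3],"rotation":[0,0,0.2]}]'

```text
t: 9.8
eef_pos: [0.5822, 0.0277, 0.1808]
ee_rot: [-1.577, -0.022, 0.123]
force: [13.1, -3.4, -13.7]
width: 0.0396
```

```bash
python3 st.py
```

```text
9.8 loc [-81.7   0.4 180.8] rot [-1.5771 -0.0223  0.1229] F loc [ 12.6  -5.  -13.7] M [-1.32 -4.43  0.04] 0.0396
```

Request:
move_arm --deltas '[{"dp":[-4,0.3,-0.3],"rotation":[0,0,0.3]},{"dp":[-4.2,0.3,-0.3],"rotation":[0,0,0.3]}]'

```text
t: 9.97
eef_pos: [0.5822, 0.0276, 0.1808]
ee_rot: [-1.576, -0.027, 0.124]
force: [14.6, 0.4, -15.3]
width: 0.0395
```

```bash
python3 st.py
```

```text
9.9667 loc [-81.8   0.3 180.8] rot [-1.5763 -0.027   0.1239] F loc [ 14.5  -1.4 -15.3] M [-0.19 -5.01  0.06] 0.0395
```

Request:
move_arm --deltas '[{"dp":[-4.2,0.3,0],"rotation":[0,0,0.3]},{"dp":[-4.2,0.3,0],"rotation":[0,0,0.3]},{"dp":[-4.2,0.3,0],"rotation":[0,0,0.3]}]'

```text
t: 10.22
eef_pos: [0.5823, 0.0277, 0.1808]
ee_rot: [-1.576, -0.034, 0.126]
force: [14.7, -2.1, -16.0]
width: 0.0394
```

```bash
python3 st.py
```

```text
10.2167 loc [-81.6   0.3 180.8] rot [-1.5765 -0.0342  0.126 ] F loc [ 14.4  -3.9 -16. ] M [-0.99 -4.99  0.03] 0.0394
```

Request:
move_arm --deltas '[{"dp":[-4.5,0.2,0],"rotation":[0,0,0.2]},{"dp":[-4.5,0.2,0],"rotation":[0,0,0.2]},{"dp":[-4.5,0.2,0],"rotation":[0,0,0.2]},{"dp":[-4.5,0.2,0],"rotation":[0,0,0.2]}]'

```text
t: 10.55
eef_pos: [0.5826, 0.0278, 0.1808]
ee_rot: [-1.577, -0.053, 0.129]
force: [17.1, -3.1, -18.1]
width: 0.0399
```

```bash
python3 st.py; python3 - <<'E'
from h import *
f=grab('scene','s7')
cv2.imwrite('pics/c14.png',cv2.resize(cv2.imread('pics/s7.png')[105:180,240:310],None,fx=8,fy=8,interpolation=cv2.INTER_CUBIC))
E
python3 st.py
```

```text
10.55 loc [-81.4   0.4 180.8] rot [-1.5768 -0.0528  0.1285] F loc [ 16.6  -5.2 -18.1] M [-1.1  -5.56 -0.06] 0.0399
10.6 loc [-81.4   0.4 180.9] rot [-1.5767 -0.0533  0.1285] F loc [ 17.5  -5.2 -18.9] M [-1.07 -5.85 -0.03] 0.0395
```

View pics/c14.png

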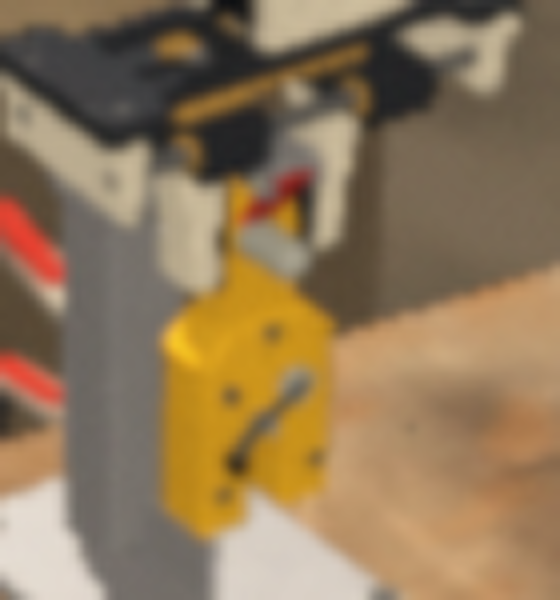

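The keeper holds. It is still down in front of the eye at about (270,200) with a tug of 14 to 17 N held for about 0.6 s. Now relax and set the weight on the peg.

Request:
move_arm --deltas '[{"dp":[0,0,0],"rotation":[0,0,0.5]},{"dp":[0.3,0.3,0],"rotation":[0,0,0.5]},{"dp":[0,0.3,0],"rotation":[0,0,0.5]}]'

```text
t: 10.85
eef_pos: [0.5836, 0.0276, 0.1801]
ee_rot: [-1.577, -0.027, 0.128]
force: [-3.9, 0.1, -1.8]
width: 0.0394
```

```bash
python3 st.py
```

```text
10.85 loc [-8.040e+01  1.000e-01  1.801e+02] rot [-1.577  -0.027   0.1282] F loc [-3.9  0.5 -1.8] M [0.23 1.76 0.04] 0.0394
```

Request:
move_arm --deltas '[{"dp":[-0.8,0.6,0],"rotation":[0,0,0.6]},{"dp":[-0.5,0.6,0],"rotation":[0,0,0.6]},{"dp":[0,0.3,0],"rotation":[0,0,0.3]}]'

```text
t: 11.1
eef_pos: [0.583, 0.0275, 0.18]
ee_rot: [-1.577, -0.0, 0.129]
force: [-3.4, 0.8, -1.6]
width: 0.0394
```

```bash
python3 st.py
```

```text
11.1 loc [-8.1e+01  1.0e-01  1.8e+02] rot [-1.5772e+00 -1.0000e-04  1.2870e-01] F loc [-3.2  1.2 -1.6] M [0.02 1.28 0.07] 0.0394
```

Request:
move_arm --deltas '[{"dp":[-0.5,0,0],"rotation":[0,0,0]},{"dp":[0,0,0],"rotation":[0,0,0]},{"dp":[0,0,0],"rotation":[0,0,0]},{"dp":[0,0,0],"rotation":[0,0,0]},{"dp":[0,0,0],"rotation":[0,0,0]}]' --jaw 0

```text
t: 11.52
eef_pos: [0.5862, 0.0281, 0.1826]
ee_rot: [-1.577, -0.008, 0.13]
force: [0.1, 0.3, 0.2]
width: 0.067
```

Request:
move_arm --deltas '[{"dp":[0,0,0],"rotation":[0,0,0]},{"dp":[0,0,0],"rotation":[0,0,0]},{"dp":[0,0,0],"rotation":[0,0,0]},{"dp":[0,0,0],"rotation":[0,0,0]}]'

```text
t: 11.85
eef_pos: [0.5869, 0.0282, 0.1835]
ee_rot: [-1.577, -0.01, 0.13]
force: [-1.0, 0.1, -0.2]
width: 0.087
```

```bash
python3 st.py; python3 - <<'E'
from h import *
f=grab('scene','s8')
cv2.imwrite('pics/c15.png',cv2.resize(cv2.imread('pics/s8.png')[95:185,230:320],None,fx=6,fy=6,interpolation=cv2.INTER_CUBIC))
E
```

```text
11.85 loc [-77.    0.3 183.5] rot [-1.577  -0.0104  0.1299] F loc [-1.   0.2 -0.2] M [ 0.03  0.09 -0.03] 0.087
```

View pics/c15.png

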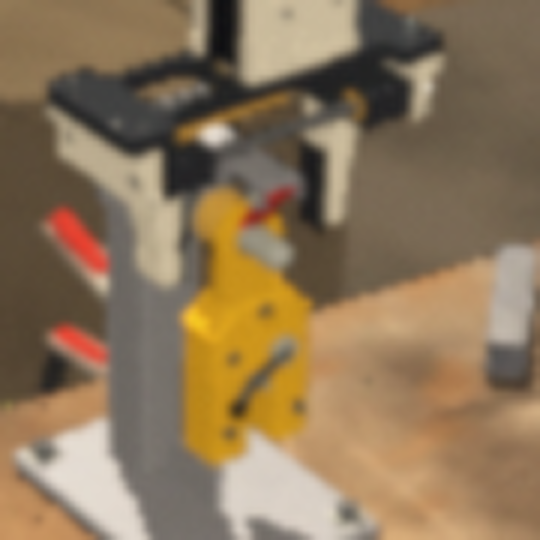

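The clamp hangs free on the peg with the fingers open on both sides of it. I'll go straight up.

Request:
move_arm --deltas '[{"dp":[0,-10,0],"rotation":[0,0,0]},{"dp":[0,-25,0],"rotation":[0,0,0]},{"dp":[0,-35,0],"rotation":[0,0,0]},{"dp":[0,-35,0],"rotation":[0,0,0]},{"dp":[0,-30,0],"rotation":[0,0,0]}]'

```text
t: 12.32
eef_pos: [0.5814, 0.0278, 0.3177]
ee_rot: [-1.579, 0.005, 0.129]
force: [1.6, -0.0, 0.4]
width: 0.0874
```

Request:
move_arm --deltas '[{"dp":[-35,-5,0],"rotation":[0,0,0]},{"dp":[-38,0,0],"rotation":[0,0,0]},{"dp":[-38,0,0],"rotation":[0,0,0]},{"dp":[-20,0,0],"rotation":[0,0,0]},{"dp":[0,0,0],"rotation":[0,0,0]}]'

```text
t: 12.73
eef_pos: [0.4513, 0.0102, 0.3343]
ee_rot: [-1.578, -0.011, 0.129]
force: [0.0, 0.1, -1.0]
width: 0.0875
```

```bash
python3 st.py; python3 - <<'E'
from h import *
f=grab('scene','s9')
cv2.imwrite('pics/c16.png',cv2.resize(cv2.imread('pics/s9.png')[95:195,220:320],None,fx=6,fy=6,interpolation=cv2.INTER_CUBIC))
L=loc(cloud(f));hsv=cv2.cvtColor(f['pixels'],cv2.COLOR_RGB2HSV)
m=cv2.inRange(hsv,(20,150,70),(34,255,255))>0
v,u=np.mgrid[:384,:512]; m&=(u>250)&(u<300)&(v>120)&(v<185)
q=L[m]
for lo,hi in((.07,.1),(.1,.12),(.12,.14),(.14,.16),(.172,.185),(.185,.195),(.195,.205),(.205,.22)):
    k=q[(q[:,2]>lo)&(q[:,2]<hi)]
    if len(k): print(lo,len(k),k.min(0).round(4),k.max(0).round(4),'med x',np.median(k[:,0]).round(4))
f=grab('top','t9')
E
```

```text
12.7333 loc [-213.8   -1.1  334.3] rot [-1.5782 -0.0106  0.1285] F loc [ 0.   0.1 -1. ] M [ 0.04  0.08 -0.01] 0.0875
0.07 101 [-0.0996 -0.0254  0.0736] [-0.0697  0.0342  0.1   ] med x -0.0941
0.1 66 [-0.1035 -0.0279  0.1001] [-0.0695  0.0339  0.12  ] med x -0.0934
0.12 68 [-0.0995 -0.0225  0.1206] [-0.0773  0.0342  0.14  ] med x -0.0949
0.14 116 [-0.101  -0.0278  0.1403] [-0.0674  0.0342  0.1599] med x -0.0945
0.172 27 [-0.0919 -0.0029  0.1724] [-0.0764  0.0211  0.1848] med x -0.0858
0.185 12 [-0.0899  0.0066  0.1865] [-0.0682  0.0207  0.1946] med x -0.0832
0.195 9 [-0.0873  0.0139  0.1955] [-0.0766  0.0194  0.2042] med x -0.0803
0.205 10 [-1.005e-01 -1.000e-04  2.050e-01] [-0.0738  0.0185  0.2124] med x -0.0834
```

View pics/c16.png

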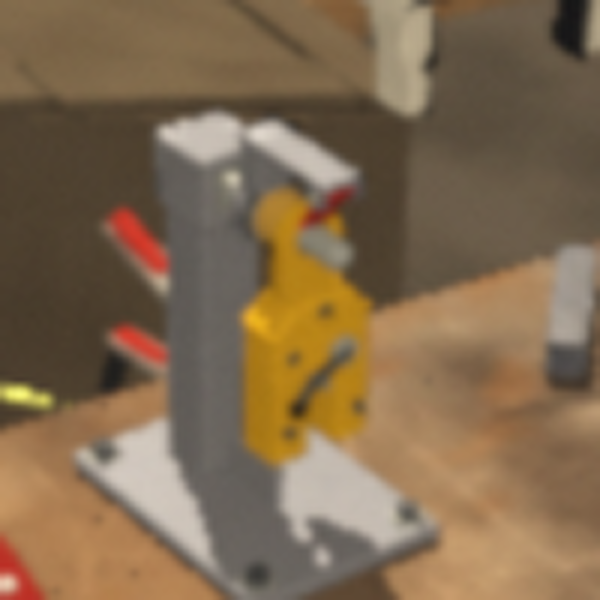

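View pics/t9.png

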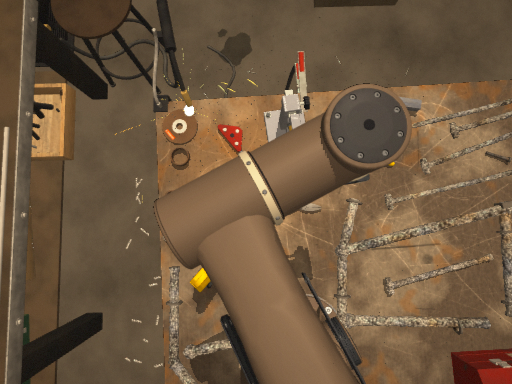

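The clamp hangs plumb, with the red keeper at (330,205) down in front of the eye and the peg nose at (330,245). The magnet in the top view is unmoved. I'll let it settle, then hand in.

Request:
move_arm --deltas '[{"dp":[0,0,0],"rotation":[0,0,0]},{"dp":[0,0,0],"rotation":[0,0,0]},{"dp":[0,0,0],"rotation":[0,0,0]},{"dp":[0,0,0],"rotation":[0,0,0]},{"dp":[0,0,0],"rotation":[0,0,0]}]'

```text
t: 13.25
eef_pos: [0.4566, 0.0114, 0.3338]
ee_rot: [-1.58, -0.009, 0.128]
force: [-0.2, -1.1, -0.3]
width: 0.0876
```

```bash
python3 -c "
from station import arm
print(arm.job_done(), arm.get_state()['t'])"
```

```text
the job is handed in; nothing more can be done
the job is handed in; nothing more can be done
```

The yellow clamp is hanging on the peg, latched behind the keeper, and I have handed the job in at about 13 s. No verdict is reported, so what follows is from my own readings.

- **Pressing in:** I gripped the 145 mm clamp by its eye flanks and slid it on to the peg, which lifted the keeper. I pressed the buffer with about 12 N until the picture showed the keeper down behind the eye.
- **Tug:** I pulled back against the keeper for about 0.6 s at 14–17.5 N. This also gave a downward force of 11–13 N, probably from the slanted keeper. The contact-force sum was not measured: I estimate 22–33 N, against 20 N needed and 40 N allowed.
- **Last checks:** The gripper is open and clear, and the arm's force reads about zero. The picture shows the clamp hanging plumb on the peg with the keeper down in front of the eye. I judged the buffer to be pressed in about 3–5 mm from the tool position, not by direct reading.
- **Other things on the bench:** I never touched them. In the last top view the magnet looks unmoved, while the arm hides most of the pliers, and I did not measure the pipe ring.
- **Disagreement:** The two cameras differed by about 3 mm in y. I took a value between them, checked against the gripper, and the eye went on with no contact force on entry.

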